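# Open the screen press and register a plaque on its dowels

## Robot

A 6-joint arm with a two-finger parallel gripper is mounted at the origin on the work surface. World frame = base frame: x ahead of the robot, y to its left, z up, the work surface at z = 0. Lengths are in m, angles in rad, forces in N, time in s.
With the tool pointing down it reaches from about 0.375 to 0.975 m from the base axis. Payload 3.8 kg.
Tool frame: the origin (TCP) lies on the centre line of the jaws, within the pads' length; the fingertips stand 14 mm ahead of it and the grasp point (between the pads) lies 5 mm behind it; z points along the fingers, y is the line along which they close (so a half turn about z gives the same grasp; the last joint's range is limited). The gripper opens to 85 mm and grips with 20 to 120 N. Pads are 22 mm wide; open, the fingers measure 114 mm over their backs; the gripper's body (76 mm by 85 mm) begins 54 mm behind the grasp point. The pads swing forward as they close: fully open they stand 13 mm farther back than shut.
Start: joints at [1.118, 0.264, 1.604, -0, 1.274, -0.037], TCP at [0.273, 0.617, 0.224] pointing down, gripper open.
Joint ranges: [-2.63, 2.63], [-0.94, 2.18], [0.31, 2.57], [-1.31, 4.45], [0, 2.66], [-2.55, 2.55]. Speed limits (rad/s): [2.57, 2.57, 3.14, 3.14, 3.14, 3.14].

## Interface

Orientations are given as a rotation vector (axis times angle).
In Python, from workcell import bot, eyes, spot_in gives the robot as it stands.
- The arm moves only by the tool carry_out, never from a script. Its argument "series" is text: rows parted by semicolons, each of 4 numbers parted by spaces: the shift along the world's x, y, z in m, then the turn about the world's z in degrees. In form: tx ty tz roll; .... A call has 1 to 20 rows; each row shifts and turns the commanded pose from where the row before left it; what a row does not reach is not made up. A row lasts 1/8 s, in which the tool goes at most 62.5 mm and 10.7 degrees, less where a joint would pass 70% of its speed; a pose out of reach is approached as far as the arm can. A call is refused whole if a number of a shift passes 0.0625 or a number of a turn 10.7, either way. A call with a gripper value outside its range is refused whole. "jaw" is the gripper command: -1 is shut, 1 is fully open, values between are in proportion, set as the call begins (left out, the last holds). The fingers move at their own pace and stop on an object; "grip_force" is the grip in N (left out, the last holds). Time passes only in rows, so rows that do not move let the fingers close. It gives the time, the measured TCP pose, the force, the opening and the grip force at its end, in the units of the state.
- bot.read_state(): the state, without advancing time (a new reading comes with each control period).
- eyes.read_camera(name): name is "side" or "top"; returns (picture, depth): 400x640x3 uint8, blue, green, red; 400x640 float32, m along the optical axis (not along the pixel's ray), 0 where there is no reading.
- eyes.get_calibration(name): a dict with "K" (3x3 intrinsics, pixels), "position" and "rotation" of the camera in the world. Camera axes: x right, y down, z forward; pixel columns grow to the right and rows downward; lengths in m; the calibration is good to about 2 mm. A picture is of the moment at which its call begins. get_calibration takes no time and is no camera call.
- bot.finish_job(): hands the job in; it is judged then, once.
Trained networks look in the newest picture that a camera, given by its name, has taken for a name from the list of things; names that differ only in an ending like _2 or _b are one class to them, and where a whole thing is asked for, a point or a joint stands for the part that bears it (a point fixed in the world has none). Each returns a list of dicts, best first, with "score" (0 to 1); they miss things now and then, are a little off and sometimes report something else, mostly with a low value. They report only what shows in the picture. A call takes as long as a camera call.
- spot_in(camera, target): "rect" ([centre column, centre row, width, height] in pixels, round what is visible of it).
The state is a dict: "time": time; "q": joint angles; "joint_vel": joint speeds; "joint_torque": joint torques, N m; "tool_pos": TCP position; "tcp_rot": TCP orientation; "wrist_force": force on the tool from outside, world axes, zero at the start; "torque": the same for the moment, N m; "width": opening from 0.0 (shut) to 1.0 (fully open); "grip_force": force on a finger pad.
Only numpy, scipy, OpenCV 4.12 (cv2) and the standard library are available. Lean on these libraries where they do the work, as an engineer would, in place of code of your own. Each camera call takes 0.05 s, during which the arm holds its last target. There are 200 camera calls.

## Task

Get the screen-printing press ready: lift the hinged screen by its tab and leave it standing at about 75 degrees from the bed. Then push the wooden plaque on the bed square against the two dowels and, after that, along them against the end stop, each time keeping a light pressure on for a moment to feel that it really bears, never ramming it, so that it ends touching all three. Let go of everything and leave the other things on the table where they are.

Things in the scene. Friction and masses are not known exactly. Their poses are not given: they have to be found in the camera images.
- press: Table-top screen-printing press, fixed: grey bed 300 (x) x 340 (y) x 18 mm, two dark steel hinge clamps on its +y side, 55 mm high, an aluminium screen hinged in them. Origin: centre of the bed's underside, on the table. +x points away from the robot (yaw within 0.2 rad), z up. Two dowels stand towards +x, an end stop towards +y; the seated plaque's centre is at x -2.5, y -20 mm.
- screen (a joint): Angle of the screen (aluminium frame 260 x 240 x 20 mm with mesh, 0.5 kg), rad: 0 is level, covering the bed, 15 mm above it (start 0 to 0.12); grows as the free side, at the press's -y, rises; stop at 1.9. 75 degrees is 1.31. The hinge axis runs along the press's x; it is stiff and the screen stays where it is left. Raising it at the tab takes 5 to 8 N.
- screen_hinge (a point): Point on the screen's hinge axis, mid-length, 25 mm above the bed's top, at x 0, y +135 mm of the press. The axes turn with the screen; at angle 0 they are those of the press.
- screen_handle (a point): Middle of the black lift tab in the middle of the screen's free bar: 24 mm wide along the hinge axis (pinch it by these two sides), 45 long, 14 thick. It lies 290 mm from the hinge axis along the screen and 12 mm above the axis's plane (37 mm above the bed at angle 0). The bar begins 40 mm from it, hingeward; a stem of the tab's width joins them. Axes turn with the screen.
- plaque: The loose work: a plain rectangular wooden plaque, 95 (x) x 140 (y) x 12 mm, about 0.14 kg, lying askew on the bed under the screen, 3 to 6 cm short of the dowels, 2 to 4 cm of the stop. Too wide to grasp: push it by its edges. Origin: centre of its underside; x towards the dowels, y towards the end stop. Its long +x edge goes against both dowels, its short +y edge against the end stop.
- dowel_1: Steel dowel, 10 mm diameter, 10 mm high, fixed in the bed, at x = 50 mm, y = -10 mm of the press. Origin: centre of its foot, on the bed's top. Touching it, the plaque's centre line along y is 52.5 mm away (47.5 + 5).
- dowel_2: The same dowel, at x = 50 mm, y = -80 mm of the press (70 mm from the first). Bearing on one dowel only, the plaque can wedge askew by friction.
- end_stop: Low steel block, 30 (x) x 14 (y) x 10 mm high, fixed on the bed at x = -2.5 mm, y = 57 mm of the press; the plaque comes against its -y face. Origin: centre of its underside, on the bed's top, 7 mm from that face.
- brush_cup: Clear plastic cup, 80 mm across and 95 mm high, with brushes standing in it up to 230 mm; loose. Origin: centre of its foot. Leave it alone.
- palette: White scalloped paint palette, 165 mm across, 12 mm high; loose. Origin: centre of its underside. Leave it alone.
- ink_tub: White tub with a black lid, 76 mm diameter, 75 mm high; loose. Origin: centre of its foot. Leave it alone.
- squeegee: Screen-printing squeegee lying flat: wooden handle 200 x 60 x 24 mm with a rubber blade; loose. Origin: under the handle, about the middle. Leave it alone.

How it is judged:
By the outcome, as a careful person would: the job done as asked, in the order asked, and still so for the second after the job is handed in, with the robot touching nothing.
It also fails if it takes over 72 s, if anything falls off the work surface, if the arm or the gripper's body presses on something with over 40 N, if the wrist force passes 120 N, or if a joint passes its speed limit or range.

## Working session

There is one attempt and no reset: what is moved stays moved. The work goes in short steps, Python scripts to look and compute and a tool call to move; the robot and the scene stay as the last step left them, time stands still between calls to the robot, and variables do not carry over. Pictures are saved under pics/ and viewed, at most 10 in all, crops included, and the job is handed in when it is done.

Besides the shell and the picture viewer there is one more tool, called after "Emit:" in YAML: its name, and indented under it one key for each argument. carry_out: Moves the arm, as the interface text tells. Its arguments: {"type":"object","properties":{"series":{"type":"string"},"jaw":{"type":"number"},"grip_force":{"type":"number"}},"required":["series"]}

```bash
mkdir -p pics; ls
cat > h.py <<'E'
import numpy as np, cv2
from workcell import bot, eyes, spot_in
def snap(n,f=None):
    im,d=eyes.read_camera(n)
    if f: cv2.imwrite('pics/'+f,im)
    return im,d
def w(n,u,v,z):
    c=eyes.get_calibration(n);K=np.array(c['K']);R=np.array(c['rotation']);p=np.array(c['position'])
    return p+R@(np.linalg.inv(K)@np.array([u,v,1.])*z)
def cloud(n,d):
    c=eyes.get_calibration(n);K=np.array(c['K']);R=np.array(c['rotation']);p=np.array(c['position'])
    v,u=np.mgrid[:d.shape[0],:d.shape[1]]
    r=np.stack([(u-K[0,2])/K[0,0],(v-K[1,2])/K[1,1],np.ones_like(u)],-1)*d[...,None]
    P=r@R.T+p; P[d==0]=np.nan
    return P
def proj(n,P):
    c=eyes.get_calibration(n);K=np.array(c['K']);R=np.array(c['rotation']);p=np.array(c['position'])
    q=(np.atleast_2d(P)-p)@R@K.T
    return q[:,:2]/q[:,2:]
E
python3 - <<'E'
from h import *
np.set_printoptions(precision=3,suppress=True)
for n in('top','side'):
    im,d=snap(n,n+'0.png');np.save(n+'0.npy',d)
    c=eyes.get_calibration(n);print(n,c['position'],np.array(c['rotation'])[:,2],np.array(c['K'])[0])
    for t in('press','screen','screen_handle','plaque','dowel_1','end_stop','brush_cup','palette','ink_tub','squeegee'):
        print(t,[(np.round(r['rect']),round(r['score'],2)) for r in spot_in(n,t)[:2]])
print(bot.read_state())
E
```

```text
picsTraceback (most recent call last):
  File "<stdin>", line 5, in <module>
IndexError: too many indices for array: array is 1-dimensional, but 2 were indexed
```

```bash
sed -i "s/R=np.array(c\['rotation'\])/R=cv2.Rodrigues(np.array(c['rotation'],float))[0]/" h.py
python3 - <<'E'
from h import *
np.set_printoptions(precision=3,suppress=True)
for n in('top','side'):
    im,d=snap(n,n+'0.png');np.save(n+'0.npy',d)
    c=eyes.get_calibration(n);print(n,c['position'],c['rotation'],np.array(c['K'])[0])
    for t in('press','screen','screen_handle','plaque','dowel_1','end_stop','brush_cup','palette','ink_tub','squeegee'):
        print(t,[(np.round(r['rect']),round(r['score'],2)) for r in spot_in(n,t)[:2]])
print(bot.read_state())
E
```

```text
top [ 0.472 -0.006  1.499] [-2.216  2.159 -0.047] [433.162   0.    312.627]
press [(array([302., 188., 100.,  87.]), 0.77), (array([306., 186.,  88.,  79.]), 0.29)]
screen [(array([304., 189.,  92.,  81.]), 0.65)]
screen_handle [(array([305., 190.,  94.,  76.]), 0.76)]
plaque []
dowel_1 [(array([440., 179.,  27.,  23.]), 0.19)]
end_stop []
brush_cup [(array([187., 252.,  42.,  33.]), 0.74)]
palette [(array([440., 226.,  46.,  46.]), 0.67)]
ink_tub [(array([441., 180.,  29.,  27.]), 0.87)]
squeegee [(array([188., 179.,  40.,  64.]), 0.73)]
side [ 0.201 -0.794  0.596] [-2.082  0.377 -0.247] [401.119   0.    314.374]
press [(array([337., 215., 148.,  97.]), 0.84)]
screen [(array([341., 203., 126.,  67.]), 0.91)]
screen_handle [(array([337., 201., 121.,  60.]), 0.81)]
plaque [(array([326., 233.,  42.,  11.]), 0.66)]
dowel_1 []
end_stop []
brush_cup [(array([228., 136.,  31.,  77.]), 0.66)]
palette [(array([392., 364.,  94.,  71.]), 0.87)]
ink_tub [(array([460., 321.,  48.,  57.]), 0.86)]
squeegee [(array([296., 155.,  60.,  22.]), 0.72), (array([326., 232.,  37.,  10.]), 0.31)]
{'time': 1.15, 'q': array([ 1.118,  0.264,  1.604,  0.   ,  1.274, -0.037]), 'joint_vel': array([ 0.001, -0.002, -0.   , -0.001, -0.   , -0.001]), 'joint_torque': array([ -0.   , -51.508, -36.773,  -0.   ,   0.001,  -0.   ]), 'tool_pos': array([0.273, 0.617, 0.224]), 'tcp_rot': array([-0.648, -3.074,  0.   ]), 'wrist_force': array([ 0.284, -0.65 , -0.157]), 'torque': array([ 0.009, -0.027, -0.015]), 'grip_force': 0.0, 'width': 1.001381222768322}
```

View pics/top0.png

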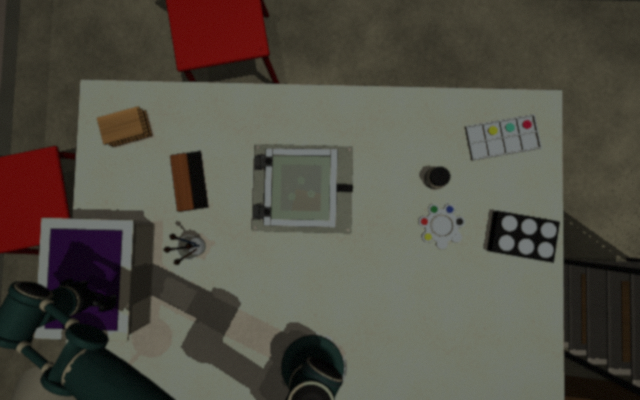

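View pics/side0.png

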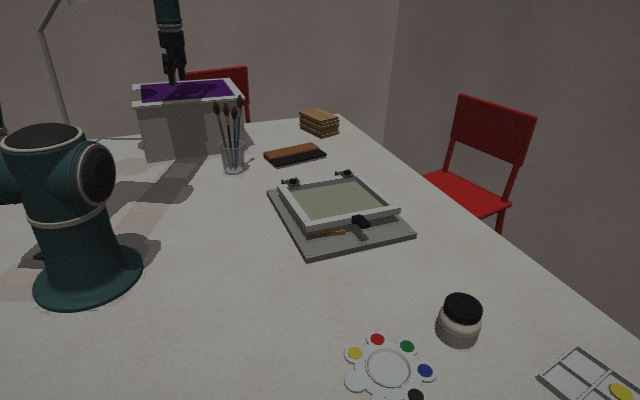

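```bash
cat > m.py <<'E'
from h import *
np.set_printoptions(precision=4,suppress=True)
d=np.load('top0.npy');P=cloud('top',d);im=cv2.imread('pics/top0.png')
sub=np.zeros(d.shape,bool);sub[135:245,240:365]=1
z=P[...,2]
print('table z',np.nanmedian(z[100:130,240:360]))
m=sub&(z>0.010)
n,l,s,c=cv2.connectedComponentsWithStats(m.astype(np.uint8));k=1+np.argmax(s[1:,4]);m=l==k
r=cv2.minAreaRect(P[m][:,:2].astype(np.float32)*1000);print('bed rect (mm)',r)
b=m&(z<0.024);print('bed z',np.median(z[b]))
ys=P[m]
sc=m&(z>0.036)
q=P[sc];print('screen pts',sc.sum());
g=im.max(2);dark=sub&(g<55)&(z>0.03)
n,l,s,c=cv2.connectedComponentsWithStats(dark.astype(np.uint8))
for i in range(1,n):
    if s[i,4]>5: print('dark',c[i],s[i],np.median(P[l==i],0),P[l==i].min(0),P[l==i].max(0))
# bright frame plane
fr=sub&(g>120)&(z>0.03)
A=P[fr];M=np.c_[A[:,:2],np.ones(len(A))];co=np.linalg.lstsq(M,A[:,2],rcond=None)[0];print('plane',co,len(A),np.std(M@co-A[:,2]))
print('frame rect',cv2.minAreaRect(A[:,:2].astype(np.float32)*1000),A[:,2].min(),A[:,2].max())
d=np.load('side0.npy');P=cloud('side',d);im=cv2.imread('pics/side0.png');g=im.max(2)
m=np.zeros(d.shape,bool);m[210:232,348:375]=1;m&=(g<55)&(P[...,2]>0.03)
print('side tab',m.sum(),P[m].mean(0),P[m].min(0),P[m].max(0))
m=np.zeros(d.shape,bool);m[170:260,260:420]=1;m&=P[...,2]>0.011
print('side bed',cv2.minAreaRect(P[m][:,:2].astype(np.float32)*1000))
E
python3 m.py
python3 -c "
import cv2;im=cv2.imread('pics/top0.png');a=cv2.resize(im[135:245,240:365],None,fx=4,fy=4,interpolation=2)
im=cv2.imread('pics/side0.png');b=cv2.resize(im[160:265,255:425],None,fx=3,fy=3,interpolation=2)
import numpy as np;o=np.zeros((580,800,3),np.uint8);o[:440,:500]=a[:440,:500];o=cv2.convertScaleAbs(o,alpha=1.5);cv2.imwrite('pics/c1.png',o[:440,:500]);cv2.imwrite('pics/c2.png',cv2.convertScaleAbs(cv2.resize(b,(760,470)),alpha=1.7))"
```

```text
table z -0.0001543416987321855
bed rect (mm) ((604.5693359375, 50.426841735839844), (303.5579528808594, 340.4604797363281), 0.1198200061917305)
bed z 0.01786567744427625
screen pts 5535
dark [264.8467 161.1533] [258 154  15  16 137] [0.6871 0.1786 0.058 ] [0.6626 0.1517 0.0347] [0.7117 0.2007 0.0738]
dark [344.1736 187.4876] [337 184  16   8 121] [ 0.6042 -0.0899  0.0757] [ 0.5917 -0.1165  0.0526] [ 0.6155 -0.0666  0.0861]
dark [263.0909 211.1399] [256 203  15  16 143] [0.5196 0.1793 0.0576] [0.4958 0.1529 0.0331] [0.5467 0.2006 0.0756]
plane [-0.0011 -0.0492  0.0629] 318 0.0028171817566322614
frame rect ((602.8309936523438, 54.28700256347656), (248.09786987304688, 227.14736938476562), 0.15700213611125946) 0.04808140563078722 0.07261985755443656
side tab 184 [ 0.602  -0.0972  0.0729] [ 0.5929 -0.1212  0.0494] [ 0.6192 -0.0652  0.0802]
side bed ((605.6424560546875, 48.16120910644531), (343.8059997558594, 301.98150634765625), 89.8817138671875)
```

View pics/c2.png

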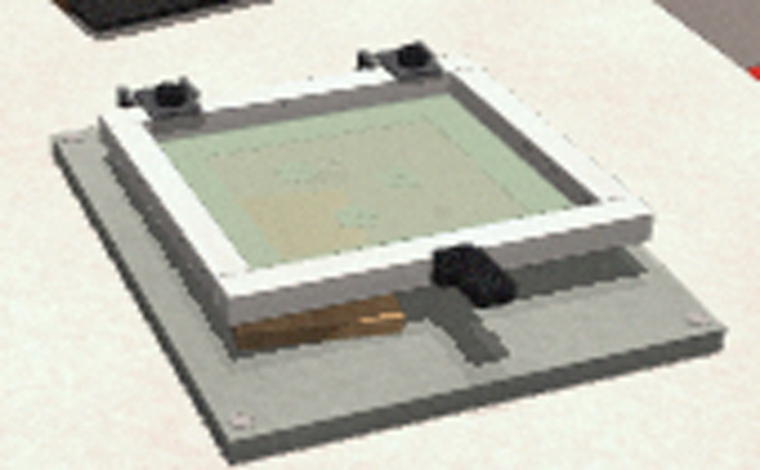

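The press is at about (0.605, 0.050) with yaw near 0. The screen is at about 0.05 rad and the tab middle is near (0.604, -0.104, 0.069). The crop shows the plaque's end under the bar on the left, and the black tab in the middle of the free bar. I'm moving above the tab now, well clear of the brushes.

Emit:
carry_out:
  series: "0.05 0 0.025 0;0.05 0 0.025 0;0.05 0 0.025 0;0.05 0 0.025 0;0.05 0 0.025 0;0.0054 -0.048 0 -4.4;0.0054 -0.048 0 -4.4;0.0054 -0.048 0 -4.4;0.0054 -0.048 0 -4.4;0.0054 -0.048 0 -4.4;0.0054 -0.048 0 -4.4;0.0054 -0.048 0 -4.4;0.0054 -0.048 0 -4.4;0.0054 -0.048 0 -4.4;0.0054 -0.048 0 -4.4;0.0054 -0.048 0 -4.4;0.0054 -0.048 0 -4.4;0.0054 -0.048 0 -4.4;0.0054 -0.048 0 -4.4;0.0054 -0.048 0 -4.4"
  jaw: 0.1
  grip_force: 30

```text
time: 3.65
tool_pos: [0.6036, -0.1041, 0.3489]
tcp_rot: [2.221, 2.222, 0.001]
wrist_force: [0.8, 0.1, -0.6]
width: 0.546
grip_force: 0.0
```

Emit:
carry_out:
  series: "0 0 -0.045 0;0 0 -0.045 0;0 0 -0.045 0;0 0 -0.045 0;0 0 -0.045 0;0 0 0 0;0 0 0 0"

```text
time: 4.53
tool_pos: [0.6048, -0.1027, 0.1253]
tcp_rot: [2.217, 2.224, 0.002]
wrist_force: [-0.7, 0.5, 0.8]
width: 0.553
grip_force: 0.0
```

Run:
```python
from h import *
im,d=snap('side');np.save('side1.npy',d)
cv2.imwrite('pics/s1.png',cv2.convertScaleAbs(cv2.resize(im[120:270,250:450],(800,600),interpolation=2),alpha=1.6))
t=spot_in('side','screen_handle');print(t[:1])
print(proj('side',[[.604,-.104,.069],[.604,-.104,.11],[.592,-.1265,.075],[.616,-.1265,.075]]))
```

```text
[{'rect': [338.1, 204.4, 120.9, 57.4], 'score': 0.83}]
[[362.21683953 223.89922279]
 [363.70906434 209.17451887]
 [362.25739397 227.84821032]
 [371.48040679 225.9076549 ]]
```

View pics/s1.png

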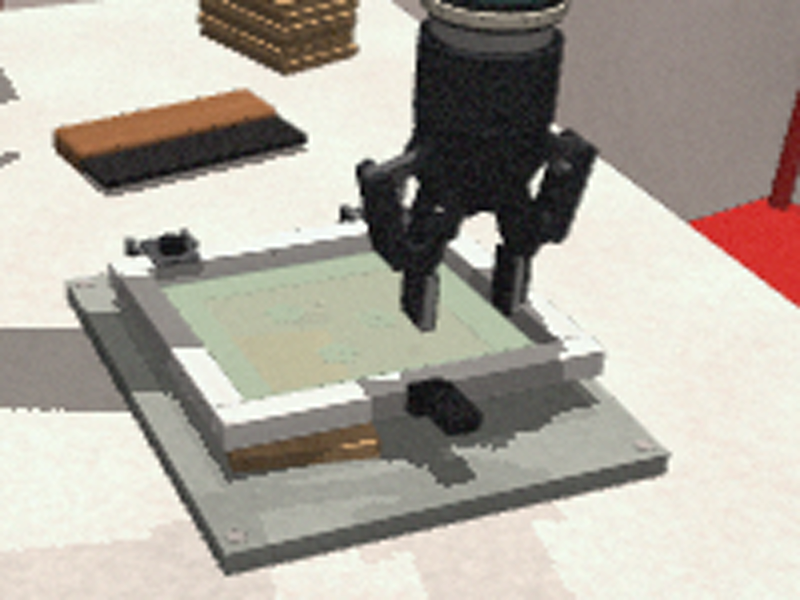

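Run:
```python
from h import *
np.set_printoptions(precision=4,suppress=True)
print(bot.read_state()['tool_pos'])
P=cloud('side',np.load('side1.npy'));q=P.reshape(-1,3)
def box(a,b): 
    m=np.all((q>a)&(q<b),1);return q[m]
for x0,x1 in((.56,.605),(.605,.66)):
    b=box([x0,-.135,.085],[x1,-.07,.16]);print(len(b),b.min(0),b.max(0),np.percentile(b[:,2],[1,3,10]))
    l=b[b[:,2]<.135];print(l.mean(0),l[:,0].min(),l[:,0].max())
b=box([.58,-.14,.05],[.63,-.07,.09]);print('tab',len(b),b.min(0),b.max(0),b.mean(0))
```

```text
[ 0.6058 -0.103   0.1268]
68 [ 0.5682 -0.1147  0.1371] [ 0.5826 -0.0944  0.1594] [0.1373 0.1389 0.142 ]<stdin>:9: RuntimeWarning: Mean of empty slice.
  ret = um.true_divide(
Traceback (most recent call last):
ValueError: zero-size array to reduction operation minimum which has no identity
```

Run:
```python
from h import *
np.set_printoptions(precision=3,suppress=True)
print(bot.read_state()['tool_pos'],bot.read_state()['time'])
for z in(.112,.119,.126,.135): print(z,proj('side',[[.58,-.114,z],[.63,-.114,z]]).ravel())
d=np.load('side1.npy');P=cloud('side',d)
for v in range(194,214,2): print(v,P[v,356],P[v,377])
im,d=snap('top');P=cloud('top',d)
m=np.zeros(d.shape,bool);m[165:210,325:365]=1
for v in range(172,204,2): print(v,P[v,344,[0,2]],im[v,344],P[v,340,[0,2]])
```

```text
[ 0.606 -0.103  0.127] 4.625
0.112 [356.394 212.445 375.802 208.651]
0.119 [356.632 209.829 376.111 206.067]
0.126 [356.871 207.193 376.422 203.463]
0.135 [357.182 203.774 376.825 200.084]
194 [ 0.577 -0.109  0.158] [ 0.63  -0.112  0.15 ]
196 [ 0.576 -0.113  0.156] [ 0.631 -0.112  0.144]
198 [ 0.577 -0.112  0.15 ] [ 0.631 -0.112  0.139]
200 [ 0.576 -0.113  0.145] [0.713 0.016 0.047]
202 [ 0.578 -0.112  0.139] [0.709 0.009 0.045]
204 [0.651 0.019 0.044] [ 0.702 -0.003  0.047]
206 [0.645 0.008 0.046] [ 0.697 -0.012  0.047]
208 [ 0.64  -0.002  0.046] [ 0.676 -0.047  0.065]
210 [ 0.635 -0.012  0.047] [ 0.669 -0.058  0.068]
212 [ 0.617 -0.045  0.065] [ 0.665 -0.065  0.067]
172 [0.598 0.519] [30 33 18] [0.597 0.524]
174 [0.593 0.519] [32 35 21] [0.593 0.52 ]
176 [0.589 0.515] [31 35 19] [0.588 0.521]
178 [0.585 0.513] [30 34 18] [0.585 0.513]
180 [0.58  0.512] [28 31 17] [0.581 0.507]
182 [0.577 0.503] [25 28 15] [0.576 0.512]
184 [0.573 0.494] [20 22 13] [0.571 0.512]
186 [0.582 0.35 ] [12 14  7] [0.567 0.509]
188 [0.579 0.331] [12 14 10] [0.602 0.074]
190 [0.576 0.293] [14 18 16] [0.595 0.078]
192 [0.593 0.016] [49 57 55] [0.593 0.016]
194 [0.587 0.016] [65 77 74] [0.586 0.018]
196 [0.58  0.017] [69 82 80] [0.579 0.02 ]
198 [0.573 0.016] [69 80 79] [0.573 0.015]
200 [0.566 0.016] [72 83 81] [0.565 0.02 ]
202 [0.559 0.021] [71 84 81] [0.559 0.018]
```

Emit:
carry_out:
  series: "0 0 -0.02 0;0 0 -0.02 0;0 0 -0.02 0;0 0 -0.017 0;0 0 0 0;0 0 0 0"

```text
time: 5.42
tool_pos: [0.604, -0.1026, 0.0467]
tcp_rot: [2.218, 2.225, 0.0]
wrist_force: [0.5, -0.1, 0.6]
width: 0.552
grip_force: 0.0
```

Run:
```python
from h import *
np.set_printoptions(precision=3,suppress=True)
im,d=snap('side')
cv2.imwrite('pics/s2.png',cv2.convertScaleAbs(cv2.resize(im[170:260,300:420],(800,600),interpolation=2),alpha=1.8))
print(bot.read_state()['tool_pos'],bot.read_state()['wrist_force'])
P=cloud('side',d);q=P.reshape(-1,3);print(q[np.all((q>[.55,-.13,.03])&(q<[.589,-.09,.12]),1)][:,2].min(),q[np.all((q>[.62,-.13,.03])&(q<[.65,-.09,.12]),1)][:,2].min())
```

```text
[ 0.604 -0.103  0.047] [-0.705  0.883 -0.202]
0.05859654772089584 0.05920220383247632
```

View pics/s2.png

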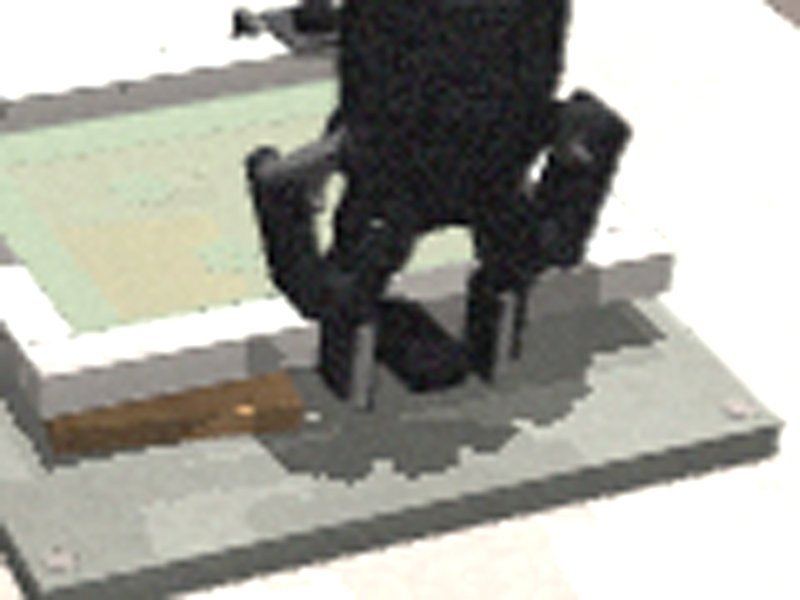

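The fingers straddle the tab at crop (420,340), with the tips at about z 0.058. I'm going slightly lower and closing.

Emit:
carry_out:
  series: "0 0 -0.006 0;0 0 0 0;0 0 0 0;0 0 0 0;0 0 0 0;0 0 0 0"
  jaw: -1
  grip_force: 35

```text
time: 6.22
tool_pos: [0.6047, -0.1027, 0.0409]
tcp_rot: [2.217, 2.224, 0.002]
wrist_force: [5.0, -0.3, -3.3]
width: 0.277
grip_force: 39.7
```

```bash
python3 -c "
import numpy as np
a=np.linspace(.0901,1.351,31);p=.2889*np.c_[-np.cos(a),np.sin(a)];p=np.round(p-p[0],4);d=np.diff(p,axis=0)
for i in(0,15):print(';'.join('0 %.4f %.4f 0'%tuple(x) for x in d[i:i+15]))
print(p[15],p[-1])"
```

```text
0 0.0013 0.0121 0;0 0.0019 0.0120 0;0 0.0024 0.0119 0;0 0.0028 0.0118 0;0 0.0034 0.0117 0;0 0.0038 0.0115 0;0 0.0043 0.0113 0;0 0.0048 0.0112 0;0 0.0052 0.0109 0;0 0.0057 0.0107 0;0 0.0062 0.0105 0;0 0.0066 0.0102 0;0 0.0070 0.0099 0;0 0.0074 0.0096 0;0 0.0078 0.0093 0
0 0.0082 0.0090 0;0 0.0086 0.0086 0;0 0.0089 0.0082 0;0 0.0093 0.0079 0;0 0.0096 0.0074 0;0 0.0099 0.0071 0;0 0.0101 0.0066 0;0 0.0105 0.0062 0;0 0.0107 0.0057 0;0 0.0109 0.0053 0;0 0.0111 0.0048 0;0 0.0114 0.0044 0;0 0.0115 0.0039 0;0 0.0116 0.0034 0;0 0.0118 0.0029 0
[0.0706 0.1646] [0.2247 0.256 ]
```

Emit:
carry_out:
  series: "0 0.0013 0.0121 0;0 0.0019 0.0120 0;0 0.0024 0.0119 0;0 0.0028 0.0118 0;0 0.0034 0.0117 0;0 0.0038 0.0115 0;0 0.0043 0.0113 0;0 0.0048 0.0112 0"

```text
time: 7.22
tool_pos: [0.6046, -0.0779, 0.1338]
tcp_rot: [2.216, 2.224, 0.002]
wrist_force: [8.4, -0.9, -9.7]
width: 0.275
grip_force: 38.2
```

Emit:
carry_out:
  series: "0 0.0052 0.0109 0;0 0.0057 0.0107 0;0 0.0062 0.0105 0;0 0.0066 0.0102 0;0 0.0070 0.0099 0;0 0.0074 0.0096 0;0 0.0078 0.0093 0;0 0.0082 0.0090 0;0 0.0086 0.0086 0;0 0.0089 0.0082 0;0 0.0093 0.0079 0;0 0.0096 0.0074 0"

```text
time: 8.72
tool_pos: [0.6045, 0.0114, 0.2455]
tcp_rot: [2.216, 2.223, -0.002]
wrist_force: [8.9, -3.5, -8.1]
width: 0.275
grip_force: 38.2
```

Emit:
carry_out:
  series: "0 0.0099 0.0071 0;0 0.0101 0.0066 0;0 0.0105 0.0062 0;0 0.0107 0.0057 0;0 0.0109 0.0053 0;0 0.0111 0.0048 0;0 0.0114 0.0044 0;0 0.0115 0.0039 0;0 0.0116 0.0034 0;0 0.0118 0.0029 0;0 0 0 0;0 0 0 0"

```text
time: 10.22
tool_pos: [0.6044, 0.1215, 0.2965]
tcp_rot: [2.216, 2.223, 0.0]
wrist_force: [5.5, 0.4, -3.4]
width: 0.274
grip_force: 38.8
```

```bash
cat > ang.py <<'E'
from h import *
np.set_printoptions(precision=3,suppress=True)
im,d=snap('side','s3.png');P=cloud('side',d);q=P.reshape(-1,3);g=im.max(2).reshape(-1)
# screen frame front: side bars
for x0,x1 in((.47,.505),(.70,.74),(.5,.7)):
    m=np.all((q>[x0,.05,.09])&(q<[x1,.2,.32]),1)&(g>60)
    A=q[m]
    if len(A)<10: print(len(A));continue
    c=np.polyfit(A[:,2],A[:,1],1);print(len(A),A.min(0),A.max(0),'angle',np.degrees(np.arctan2(1,-c[0])))
E
python3 ang.py
```

```text
193 [0.475 0.104 0.091] [0.504 0.178 0.286] angle 73.40155968171368
108 [0.7   0.101 0.093] [0.737 0.161 0.287] angle 76.44887147807813
1802 [0.501 0.102 0.101] [0.699 0.162 0.318] angle 75.93294700150706
```

View pics/s3.png

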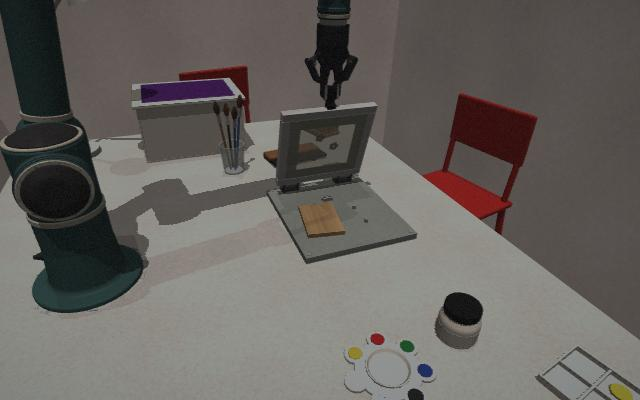

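The screen stands at about 75 degrees. The plaque shows at (322,219), the dowels at (353,209) and (366,220), and the stop at (327,198). I'm releasing the tab and backing off upward.

Emit:
carry_out:
  series: "0 0 0 0;0 0 0 0;0 0 0 0;0 0 0 0;0 0 0.015 0;0 0 0.03 0;0 0 0.035 0;-0.01 -0.04 0 0;-0.02 -0.05 0 0;-0.04 -0.04 -0.01 0;-0.04 -0.02 -0.03 0;-0.02 -0.01 -0.03 0;0 0 0 0"
  jaw: 0.2

```text
time: 11.9
tool_pos: [0.4712, -0.0382, 0.3053]
tcp_rot: [-2.218, -2.221, 0.003]
wrist_force: [0.4, -0.1, 0.8]
width: 0.599
grip_force: 0.0
```

```bash
cat > look.py <<'E'
from h import *
import sys
np.set_printoptions(precision=4,suppress=True)
for n in('side','top'):
    im,d=snap(n,sys.argv[1]+n+'.png');P=cloud(n,d)
    hsv=cv2.cvtColor(im,cv2.COLOR_BGR2HSV)
    c=eyes.get_calibration(n)
    # ray-plane to z=0.030 for woody pixels on bed
    m=(hsv[...,0]<22)&(hsv[...,1]>90)&(P[...,2]>.012)&(P[...,2]<.05)&(abs(P[...,0]-.6)<.15)&(abs(P[...,1]-.03)<.15)
    k,l,s,_=cv2.connectedComponentsWithStats(m.astype(np.uint8))
    if k<2: print(n,'none');continue
    l=l==1+np.argmax(s[1:,4])
    Q=P[l];T=Q[Q[:,2]>.0265]
    print(n,len(Q),'z med',np.median(Q[:,2]),'rect',cv2.minAreaRect(T[:,:2].astype(np.float32)*1000))
    cnt=max(cv2.findContours(l.astype(np.uint8),0,1)[0],key=len);a=cv2.approxPolyDP(cnt,3,True).reshape(-1,2)
    K=np.array(c['K']);R=cv2.Rodrigues(np.array(c['rotation'],float))[0];p=np.array(c['position'])
    r=np.c_[a,np.ones(len(a))]@np.linalg.inv(K).T@R.T
    print('corners z=.03',((p+r*((.03-p[2])/r[:,2:]))[:,:2]*1000).round(0).tolist())
print(spot_in('side','dowel_1')[:2],spot_in('side','end_stop')[:1])
s=bot.read_state();print(s['tool_pos'],s['q'],s['time'])
E
python3 look.py a; python3 ang.py
```

```text
side 1190 z med 0.03066554194363391 rect ((544.0074462890625, 9.389717102050781), (143.68992614746094, 94.36534118652344), 80.37372589111328)
corners z=.03 [[602.0, 73.0], [513.0, 87.0], [484.0, -60.0], [575.0, -70.0]]
top 578 z med 0.030017534518211875 rect ((543.5553588867188, 12.104560852050781), (139.61032104492188, 93.59601593017578), 80.95518493652344)
corners z=.03 [[509.0, 85.0], [503.0, 58.0], [566.0, 22.0], [546.0, 1.0], [574.0, -63.0], [598.0, 70.0]]
[] [{'rect': [327.2, 198.2, 10.7, 9.8], 'score': 0.48}]
[ 0.4756 -0.0376  0.3091] [-0.1312 -0.1638  1.8963  0.0002  1.4052 -0.1349] 12.1
148 [0.475 0.104 0.091] [0.501 0.178 0.286] angle 73.31819881090401
115 [0.701 0.103 0.091] [0.737 0.16  0.286] angle 76.3348590440124
1762 [0.501 0.101 0.1  ] [0.7   0.161 0.292] angle 75.58227419017103
```

Emit:
carry_out:
  series: "-0.004 0.005 -0.02 -10;-0.004 0.005 -0.02 -10;-0.004 0.005 -0.02 -10;-0.004 0.005 -0.02 -10;-0.004 0.005 -0.02 -10;-0.004 0.005 -0.02 -10;0 0.005 -0.03 -10;0 0.005 -0.03 -10;0 0.0033 -0.03 -10;0 0 -0.02 0;0 0 -0.02 0;0 0 0 0;0 0 0 0"
  jaw: 0.1

```text
time: 13.78
tool_pos: [0.4512, 0.0057, 0.0578]
tcp_rot: [3.142, 0.006, 0.003]
wrist_force: [-0.3, -0.2, -0.7]
width: 0.55
grip_force: 0.0
```

Run:
```python
from h import *
np.set_printoptions(precision=4,suppress=True)
im,d=snap('side','s4.png');P=cloud('side',d);q=P.reshape(-1,3)
cv2.imwrite('pics/s4c.png',cv2.convertScaleAbs(cv2.resize(im[130:280,220:420],(800,600),interpolation=2),alpha=1.6))
s=bot.read_state();print(s['tool_pos'],s['tcp_rot'],s['wrist_force'],s['q'])
g=im.max(2).reshape(-1)
A=q[np.all((q>[.41,-.08,.035])&(q<[.49,.08,.13]),1)&(g<60)];print(len(A),A.min(0),A.max(0))
h=np.histogram(A[:,1],10);print(h)
L=A[A[:,1]<-.015];print('near finger',L.min(0),L.max(0),L[L[:,2]<.1][:,0].min(),L[L[:,2]<.1][:,0].max())
for p in ([.655,.04,.023],[.655,-.03,.023],[.6025,.1,.023]):print(proj('side',p))
```

```text
[0.4513 0.0056 0.058 ] [3.1415 0.0055 0.0037] [ 0.16   -0.0086  1.0077] [-0.0428  0.01    2.2258  0.      0.9035  1.5245]
309 [ 0.4396 -0.0541  0.0686] [0.465  0.0546 0.13  ]
(array([ 53,  16, 115,  11,   0,   0,   0,  87,  21,   6]), array([-0.0541, -0.0432, -0.0323, -0.0215, -0.0106,  0.0003,  0.0111,
        0.022 ,  0.0329,  0.0437,  0.0546]))
near finger [ 0.4396 -0.0541  0.0686] [ 0.465  -0.0154  0.13  ] 0.44153444789746304 0.4642516304872103
[[353.3952 206.764 ]]
[[365.1941 219.9849]]
[[327.3493 199.4684]]
```

View pics/s4c.png

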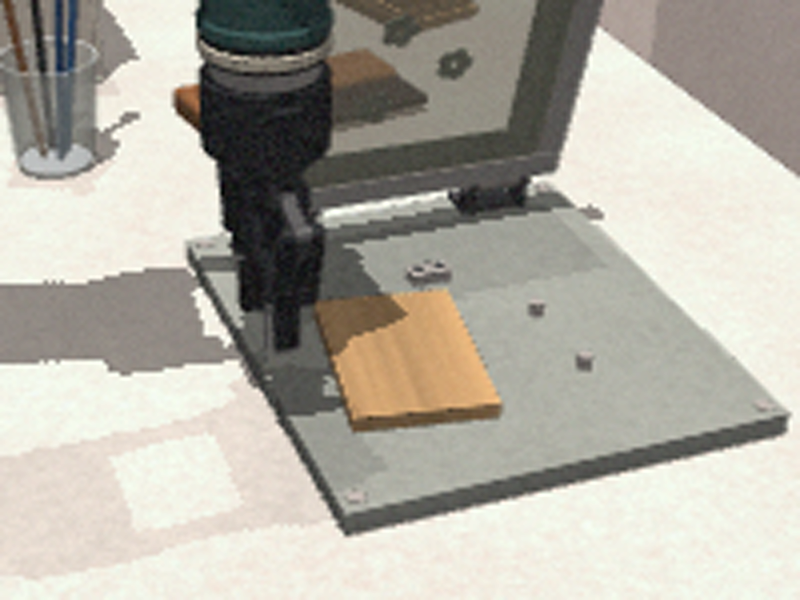

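Emit:
carry_out:
  series: "0 0 -0.01 0;0 0 -0.01 0;0 0 -0.008 0;0 0 -0.002 0;0 0 -0.002 0;0 0 -0.001 0;0 0 -0.001 0;0 0 0 0"

```text
time: 14.82
tool_pos: [0.4498, 0.0055, 0.0228]
tcp_rot: [-3.142, -0.005, -0.0]
wrist_force: [0.6, -0.2, -0.3]
width: 0.55
grip_force: 0.0
```

Emit:
carry_out:
  series: "0 0 -0.001 0;0 0 -0.001 0;0 0 -0.001 0;0 0 -0.001 0;0 0 0 0"

```text
time: 15.45
tool_pos: [0.4495, 0.0055, 0.0186]
tcp_rot: [-3.142, -0.005, 0.0]
wrist_force: [-0.1, 0.2, -0.3]
width: 0.552
grip_force: 0.0
```

```bash
cat > tip.py <<'E'
from h import *
np.set_printoptions(precision=4,suppress=True)
im,d=snap('side');P=cloud('side',d);q=P.reshape(-1,3)
s=bot.read_state();t=s['tool_pos'];print(t,s['wrist_force'],s['time'])
g=im.max(2).reshape(-1)
A=q[np.all((q>[t[0]-.03,t[1]-.06,.022])&(q<[t[0]+.03,t[1]-.01,.1]),1)&(g<45)];print(len(A),A.min(0),A.max(0))
E
python3 tip.py
```

```text
[0.4496 0.0055 0.0186] [0.0769 0.299  0.0228] 15.5
190 [ 0.434  -0.0543  0.0305] [ 0.4638 -0.0112  0.0998]
```

Emit:
carry_out:
  series: "0 0 -0.002 0;0 0 -0.002 0;0 0 -0.001 0;0 0 -0.001 0;0 0 0 0"

```text
time: 16.12
tool_pos: [0.4495, 0.0055, 0.0126]
tcp_rot: [-3.142, -0.005, 0.0]
wrist_force: [0.3, 0.5, -0.4]
width: 0.554
grip_force: 0.0
```

Emit:
carry_out:
  series: "0.006 0 0 0;0.006 0 0 0;0.006 0 0 0;0.006 0 0 0;0.004 0 0 0;0.004 0 0 0;0.004 0 0 0;0.004 0 0 0;0.004 0 0 0;0.004 0 0 0;0.004 0 0 0;0.004 0 0 0;0.004 0 0 0;0.004 0 0 0;0.004 0 0 0;0.004 0 0 0;0.004 0 0 0;0.003 0 0 0"

```text
time: 18.38
tool_pos: [0.529, 0.0055, 0.0127]
tcp_rot: [-3.142, -0.005, -0.0]
wrist_force: [-1.1, 0.5, 0.3]
width: 0.547
grip_force: 0.4
```

```bash
python3 look.py b
```

```text
side 800 z med 0.030580739007186664 rect ((588.5145263671875, 18.97235870361328), (147.4048309326172, 95.70968627929688), 89.76467895507812)
corners z=.03 [[614.0, 86.0], [573.0, 13.0], [557.0, 8.0], [538.0, -57.0], [627.0, -60.0], [635.0, 85.0]]
top 422 z med 0.029932339689176746 rect ((615.1559448242188, 19.920635223388672), (37.89719009399414, 136.44619750976562), 1.197324514389038)
corners z=.03 [[632.0, 88.0], [591.0, 87.0], [608.0, 78.0], [601.0, -49.0], [632.0, -48.0]]
[] [{'rect': [343.2, 215.7, 38.2, 33.2], 'score': 0.57}]
[0.5289 0.0055 0.0128] [-0.0368  0.2197  2.0926  0.      0.8288  1.5309] 18.575
```

Emit:
carry_out:
  series: "0.002 0 0 0;0.002 0 0 0;0.002 0 0 0;0.002 0 0 0;0.002 0 0 0;0.001 0 0 0;0 0 0 0"

```text
time: 19.45
tool_pos: [0.5399, 0.0055, 0.0127]
tcp_rot: [-3.142, -0.005, -0.001]
wrist_force: [-0.4, 0.2, 0.1]
width: 0.547
grip_force: 0.0
```

Emit:
carry_out:
  series: "0.001 0 0 0;0.001 0 0 0;0 0 0 0"

```text
time: 19.82
tool_pos: [0.5418, 0.0055, 0.0127]
tcp_rot: [-3.142, -0.005, -0.0]
wrist_force: [-1.5, 0.2, -0.8]
width: 0.55
grip_force: 0.2
```

Emit:
carry_out:
  series: "0.001 0 0 0;0.0005 0 0 0;0 0 0 0"

```text
time: 20.2
tool_pos: [0.5432, 0.0055, 0.0126]
tcp_rot: [-3.142, -0.005, -0.0]
wrist_force: [-0.7, 0.2, -0.2]
width: 0.548
grip_force: 0.2
```

Emit:
carry_out:
  series: "0.001 0 0 0;0.0005 0 0 0;0 0 0 0"

```text
time: 20.58
tool_pos: [0.5437, 0.0055, 0.0125]
tcp_rot: [-3.142, -0.005, 0.003]
wrist_force: [-5.4, 0.4, 2.9]
width: 0.551
grip_force: 2.4
```

Emit:
carry_out:
  series: "0.001 0 0 0;0 0 0 0"

```text
time: 20.82
tool_pos: [0.5437, 0.0055, 0.0122]
tcp_rot: [-3.141, -0.005, 0.006]
wrist_force: [-6.0, -0.2, 4.9]
width: 0.554
grip_force: 3.5
```

Emit:
carry_out:
  series: "0.001 0 0 0;0 0 0 0"

```text
time: 21.08
tool_pos: [0.5437, 0.0055, 0.012]
tcp_rot: [-3.141, -0.005, 0.009]
wrist_force: [-9.0, 1.1, 5.4]
width: 0.552
grip_force: 4.5
```

It's bearing on the dowels at tool x 0.5437. I'm easing to a light pressure, holding, then checking.

Emit:
carry_out:
  series: "-0.001 0 0 0;0 0 0 0;0 0 0 0;0 0 0 0;0 0 0 0;0 0 0 0"

```text
time: 21.82
tool_pos: [0.5437, 0.0055, 0.012]
tcp_rot: [-3.141, -0.005, 0.006]
wrist_force: [-5.7, 0.3, 2.6]
width: 0.551
grip_force: 3.1
```

```bash
python3 look.py c
```

```text
side 767 z med 0.03066826827949498 rect ((603.7372436523438, 18.176998138427734), (142.31593322753906, 93.17390441894531), 89.30723571777344)
corners z=.03 [[632.0, 86.0], [590.0, 12.0], [573.0, 7.0], [551.0, -44.0], [563.0, -61.0], [641.0, -61.0], [648.0, 86.0]]
top 344 z med 0.029913301437058615 rect ((632.33056640625, 20.3857421875), (31.459312438964844, 136.56069946289062), 1.176659345626831)
corners z=.03 [[642.0, 89.0], [615.0, 88.0], [629.0, 78.0], [622.0, -48.0], [646.0, -48.0]]
[] [{'rect': [325.2, 143.1, 97.7, 77.4], 'score': 0.36}]
[0.5437 0.0055 0.012 ] [-0.0356  0.2477  2.0584 -0.      0.8392  1.5322] 22.025
```

Emit:
carry_out:
  series: "-0.003 0 0 0;-0.007 0 0 0;-0.01 0 0 0;-0.01 0 0.01 0;0 0 0.02 0;0 0 0.03 0;0.0099 -0.0099 0 10;0.0099 -0.0099 0 10;0.0099 -0.0099 0 10;0.0099 -0.0099 0 10;0.0099 -0.0099 0 10;0.0099 -0.0099 0 10;0.0099 -0.0099 0 10;0.0099 -0.0099 0 10;0.0099 -0.0099 0 10;0 0 0 0;0 0 0 0"

```text
time: 24.15
tool_pos: [0.6042, -0.0833, 0.0729]
tcp_rot: [-2.221, -2.221, 0.0]
wrist_force: [0.1, 0.2, 0.6]
width: 0.553
grip_force: 0.0
```

```bash
python3 look.py d; python3 tip.py
```

```text
side 965 z med 0.030647004908826325 rect ((603.1077880859375, 17.280078887939453), (144.0310821533203, 96.0146255493164), 89.84687805175781)
corners z=.03 [[555.0, 83.0], [551.0, -57.0], [641.0, -61.0], [650.0, 28.0], [626.0, -16.0], [614.0, -17.0], [627.0, 88.0]]
top 884 z med 0.02987174659669356 rect ((601.1402587890625, 34.795509338378906), (93.0185317993164, 112.18793487548828), 1.343488097190857)
corners z=.03 [[646.0, 89.0], [557.0, 90.0], [560.0, -12.0], [648.0, -13.0]]
[] [{'rect': [328.1, 198.7, 11.1, 3.8], 'score': 0.62}]
[ 0.6043 -0.0832  0.0727] [-0.1777  0.2769  1.8842  0.0001  0.9808 -0.1801] 24.35
[ 0.6044 -0.0833  0.0727] [ 0.3834  0.6199 -0.4397] 24.4
3 [ 0.5809 -0.0946  0.0868] [ 0.6301 -0.0933  0.0991]
```

Emit:
carry_out:
  series: "0 0 -0.02 0;0 0 -0.02 0;0 0 -0.01 0;0 0 -0.005 0;0 0 -0.003 0;0 0 -0.002 0;0 0 0 0;0 0.003 0 0;0 0.003 0 0;0 0.003 0 0;0 0.003 0 0;0 0.003 0 0;0 0.003 0 0;0 0.002 0 0;0 0 0 0"

```text
time: 26.28
tool_pos: [0.6047, -0.0635, 0.0127]
tcp_rot: [-2.218, -2.225, 0.0]
wrist_force: [0.1, 0.5, -0.2]
width: 0.552
grip_force: 0.0
```

Emit:
carry_out:
  series: "0 0.002 0 0;0 0.002 0 0;0 0.002 0 0;0 0 0 0"

```text
time: 26.78
tool_pos: [0.6047, -0.0574, 0.0127]
tcp_rot: [-2.218, -2.225, -0.0]
wrist_force: [-0.0, 1.0, -0.0]
width: 0.551
grip_force: 0.0
```

```bash
python3 look.py e
```

```text
side 383 z med 0.0307689228628083 rect ((568.8193359375, 23.495223999023438), (143.89793395996094, 42.136661529541016), 82.0001220703125)
corners z=.03 [[559.0, 93.0], [551.0, -57.0], [564.0, -57.0], [585.0, -17.0], [577.0, 16.0], [600.0, 91.0]]
top 649 z med 0.029688798771204228 rect ((600.6324462890625, 53.557464599609375), (92.92251586914062, 81.8448486328125), 1.4993337392807007)
corners z=.03 [[646.0, 92.0], [554.0, 90.0], [555.0, 22.0], [648.0, 17.0]]
[{'rect': [337.6, 214.2, 49.7, 32.5], 'score': 0.5}] [{'rect': [311.7, 135.3, 66.2, 95.3], 'score': 0.65}]
[ 0.6047 -0.0576  0.0127] [-0.1359  0.3474  1.922   0.0001  0.8722 -0.1391] 26.975
```

Emit:
carry_out:
  series: "0 0.001 0 0;0 0.001 0 0;0 0.001 0 0;0 0 0 0"

```text
time: 27.48
tool_pos: [0.6047, -0.0545, 0.0127]
tcp_rot: [-2.218, -2.225, -0.0]
wrist_force: [-0.4, 0.6, -0.5]
width: 0.549
grip_force: 0.1
```

Emit:
carry_out:
  series: "0 0.001 0 0;0 0.001 0 0;0 0 0 0"

```text
time: 27.85
tool_pos: [0.6048, -0.0525, 0.0127]
tcp_rot: [-2.218, -2.225, -0.0]
wrist_force: [-0.1, 0.6, 0.3]
width: 0.546
grip_force: 0.1
```

Emit:
carry_out:
  series: "0 0.001 0 0;0 0.0005 0 0;0 0 0 0"

```text
time: 28.22
tool_pos: [0.6048, -0.0515, 0.0127]
tcp_rot: [2.218, 2.225, -0.001]
wrist_force: [0.0, -3.3, 0.1]
width: 0.55
grip_force: 1.6
```

Emit:
carry_out:
  series: "0 0.001 0 0;0 0.0005 0 0;0 0 0 0"

```text
time: 28.6
tool_pos: [0.6048, -0.0514, 0.0127]
tcp_rot: [2.216, 2.224, -0.003]
wrist_force: [-0.6, -8.7, -0.4]
width: 0.552
grip_force: 4.1
```

It bears on the stop. I'm holding lightly, then backing off to look.

Emit:
carry_out:
  series: "0 -0.0005 0 0;0 0 0 0;0 0 0 0;0 0 0 0;0 0 0 0;0 0 0 0"

```text
time: 29.35
tool_pos: [0.6048, -0.0515, 0.0127]
tcp_rot: [2.217, 2.224, -0.002]
wrist_force: [-0.5, -6.5, -0.1]
width: 0.548
grip_force: 3.3
```

Emit:
carry_out:
  series: "0 -0.003 0 0;0 -0.007 0 0;0 -0.01 0 0;0 -0.01 0.01 0;0 -0.01 0.03 0;0 -0.03 0.04 0;-0.02 -0.05 0.04 0;-0.03 -0.05 0.04 0;-0.03 -0.05 0.03 0;0 0 0 0;0 0 0 0"

```text
time: 30.72
tool_pos: [0.5308, -0.2588, 0.1943]
tcp_rot: [2.219, 2.223, 0.001]
wrist_force: [0.2, 0.3, -0.3]
width: 0.547
grip_force: 0.0
```

```bash
python3 look.py f; python3 ang.py
python3 - <<'E'
import cv2
a=cv2.imread('pics/fside.png')[170:260,260:420]
b=cv2.imread('pics/ftop.png')[140:240,245:365]
cv2.imwrite('pics/f1.png',cv2.convertScaleAbs(cv2.resize(a,(800,450),interpolation=2),alpha=1.7))
cv2.imwrite('pics/f2.png',cv2.convertScaleAbs(cv2.resize(b,(720,600),interpolation=2),alpha=1.8))
E
```

```text
side 1060 z med 0.030633962211261967 rect ((602.0069580078125, 27.938217163085938), (94.44290924072266, 142.57293701171875), 0.2153114527463913)
corners z=.03 [[557.0, 94.0], [552.0, -48.0], [645.0, -48.0], [634.0, 2.0], [650.0, 34.0], [650.0, 98.0]]
top 1147 z med 0.029724384700294593 rect ((601.162109375, 29.81624984741211), (93.06857299804688, 136.51611328125), 1.4097431898117065)
corners z=.03 [[646.0, 99.0], [553.0, 93.0], [557.0, -39.0], [646.0, -37.0]]
[] []
[ 0.5309 -0.2571  0.1926] [-0.4934  0.1274  1.8242  0.0003  1.1923 -0.4983] 30.925
287 [0.475 0.102 0.091] [0.505 0.179 0.286] angle 74.3083337648306
0
2045 [0.501 0.101 0.1  ] [0.692 0.162 0.292] angle 75.38978342315204
```

View pics/f1.png

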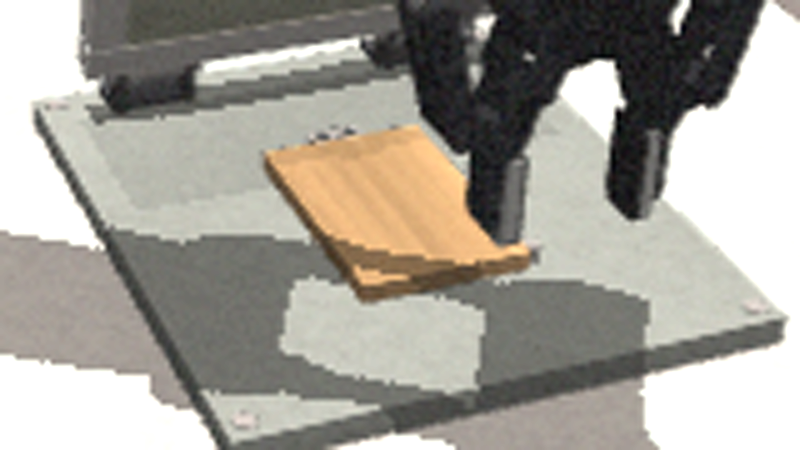

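View pics/f2.png

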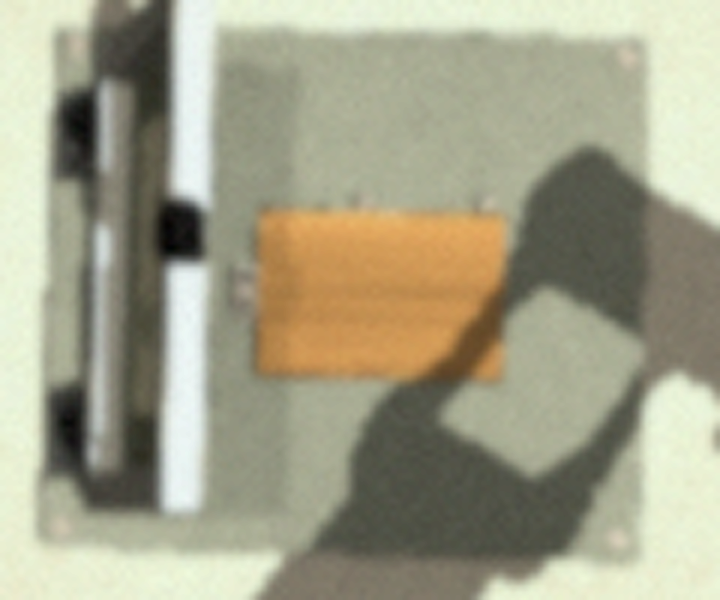

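The plaque's upper edge at (360,208) and (487,208) meets both dowels, and its left edge at (255,285) meets the stop. It hasn't shifted in x or yaw since it bore on the dowels. The screen stands at about 75 degrees and the gripper is clear, so I'm handing in.

```bash
python3 -c "
from workcell import bot
print(bot.finish_job())"
```

```text
the job is handed in; nothing more can be done
None
```

I handed the job in at about 31 s: the screen stands at about 75°, the plaque was pressed lightly against both dowels and then the end stop, and in the last pictures it sits against all three with the gripper clear.

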